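Index the next circuit board under the inspection camera

ROBOT

A 6-joint arm with a two-finger parallel gripper is mounted at the origin on a cart in front of the work surface, level with it; the furniture and walls round the work are solid. World frame = base frame: x ahead of the robot, y to its left, z up, the work surface at z = 0. Lengths are in m, angles in rad, forces in N, time in s.
With the tool pointing down it reaches from about 0.15 to 0.775 m from the base axis. Payload 6.1 kg.
Tool frame: the origin (TCP) lies at the very end of the fingers, on their centre line; the grasp point (between the pads) lies 19 mm behind it; z points along the fingers, y is the line along which they close (so a half turn about z gives the same grasp; the last joint's range is limited). The gripper opens to 85 mm and grips with 20 to 120 N. Pads are 22 mm wide; open, the fingers measure 114 mm over their backs; the gripper's body (76 mm by 85 mm) begins 54 mm behind the grasp point. The pads swing forward as they close: fully open they stand 13 mm farther back than shut.
Start: joints at [1.207, 0.126, -0.04, 1.405, 0, 1.571], TCP at [0.187, 0.491, 0.231] pointing down, gripper open.
Joint ranges: [-2.72, 2.72], [-0.95, 1.95], [-1.27, 1.35], [-1.78, 2.02], [-1.46, 1.47], [-3.14, 3.14]. Speed limits (rad/s): [2.39, 2.39, 3.01, 3.14, 3.14, 3.14].

INTERFACE

Orientations are given as a unit quaternion [x, y, z, w].
In Python, from bench import * gives the robot as it stands.
- The arm moves only by the tool send_rows, never from a script. Its arguments are lists of equal length, an entry for each row: "translation": the shift along the tool's x, y, z in m, a list of three; "turn": the turn, a rotation vector about the tool's x, y, z in rad, a list of three. A call has 1 to 12 rows; each row shifts and turns the commanded pose from where the row before left it, along the tool's axes as they then stand; what a row does not reach is not made up. A row lasts 1/8 s, in which the tool goes at most 62.5 mm and 10.7 degrees, less where a joint would pass 70% of its speed; a pose out of reach is approached as far as the arm can. A call is refused whole if a number of a shift passes 0.0625 or a number of a turn 0.188, either way. A call with a gripper value outside its range is refused whole. "jaw" is the closure, from -1 (fully open) to 1 (shut), set as the call begins (left out, the last holds). The fingers move at their own pace and stop on an object; "force" is the grip in N (left out, the last holds). Time passes only in rows, so rows that do not move let the fingers close. It gives the time, the measured TCP pose, the force, the opening and the grip force at its end, in the units of the state.
- sense(): the state, without advancing time (a new reading comes with each control period).
- snapshot(name): name is "scene" or "top"; returns a dict with "frame" (384x512x3 uint8, red, green, blue), "z_map" (384x512 float32, m along the optical axis (not along the pixel's ray), 0 where there is no reading), "intrinsics" (3x3 intrinsics, pixels), "extrinsics" (4x4, takes a point from camera to world coordinates). Camera axes: x right, y down, z forward; pixel columns grow to the right and rows downward; lengths in m; the calibration is good to about 2 mm. A picture is of the moment at which its call begins.
- job_done(): hands the job in; it is judged then, once.
The state is a dict: "time": time; "joint_pos": joint angles; "qd": joint speeds; "joint_efforts": joint torques, N m; "eef_pos": TCP position; "tcp_rot": TCP orientation; "wrist_force": force on the tool from outside, world axes, zero at the start; "wrist_torque": the same for the moment, N m; "grip_width": finger opening in m; "gripper_force": force on a finger pad.
Only numpy, scipy, OpenCV 4.12 (cv2) and the standard library are available. Lean on these libraries where they do the work, as an engineer would, in place of code of your own. Each camera call takes 0.05 s, during which the arm holds its last target. There are 200 camera calls.

TASK

On the index slide, push the red-knobbed bolt out of the notch in the hand wheel's rim, then push the wheel round by its upright black handle, clockwise seen from above, through exactly one turn without running past it, so that the tray brings the second board under the inspection camera. Then push the bolt fully home into the notch again to lock the slide. Work by pushing only: grip and lift nothing, do not touch the tray or its boards, and leave the other things on the bench where they are.

Things in the scene. Friction and masses are not known exactly. Their poses are not given: they have to be found in the camera images.
- slide: The index slide, bolted down: grey foot plate (108 x 165 mm) with a blue bearing housing that carries the hand wheel, and a 40 mm aluminium rail running from it. Origin on the bench exactly below the wheel's vertical axis; +z up, +y along the rail from the wheel towards the camera, so the bolt lies on the -y side and +x is the far side.
- wheel_top (a point): Point on the wheel's vertical axis at the height of the rim's top (z = 0.096). Aluminium hand wheel with three spokes; rim 68 mm inner, 100 mm outer diameter, 14 mm thick, hub top 4 mm above the rim; the rim's outer edge has one notch, red at its bottom, 9 to 13 mm wide and 9 mm deep, which faces the bolt at the start.
- wheel (a joint): Angle of the hand wheel, rad: 0 at the start, grows clockwise seen from above; one turn = 6.283, two are possible. Each turn moves the tray 50 mm towards the wheel. Stays where left; 2 to 3 N at the handle turns it. Held fast while the bolt is in the notch. The bolt's rounded nose draws the wheel into place if it stands within about 5 degrees.
- handle: The wheel's upright round black handle, 19 mm diameter, 43 mm high, top at z = 0.141, on the rim 40 mm from the wheel's axis; at the start at x = -0.028, y = +0.028 of the slide. Origin on its own axis, 2 mm above the rim (z = 0.098). It spins freely on its pin, so its orientation means nothing.
- handle_mid (a point): Point on the axis of the black handle, halfway up it (world z about 0.120).
- bolt (a joint): Travel of the index bolt, m: 0 = fully home in the notch (locked), 0.016 = fully out, towards -y of the slide (away from the wheel). Stays where left; 3 to 4 N moves it. It can go home only with the notch in front of it.
- bolt_knob (a point): Middle of the bolt's upright red knob, 19 mm diameter, from z = 0.101 to 0.134, this point at z = 0.117; with the bolt home it stands at x = 0, y = -0.099 of the slide. The rules call the half of the knob that faces the wheel bolt_c3 and the outer half bolt_c4: pushing touches one of them, gripping both.
- bolt_guide (a point): Middle of the top of the bolt's dark steel guide (z = 0.100), 36 x 24 mm, between wheel and knob. Fingertips kept above z = 0.103 have free room over guide and rim, from the hub to the knob.
- camera (a point): Centre of the underside of the black inspection camera (43 mm across at its white light ring), z = 0.155, over the rail 200 mm from the wheel's axis; it reaches up to z = 0.265 and hangs on a steel post (0.274 high) 84 mm behind it (+x of the slide).
- tray: Black tray with three nests in a row, 84 x 156 mm, on the belt of the rail; origin under its middle, at slide frame y = 0.250 at the start and 0.200 after one turn. Not to be touched.
- board_1: Green relay circuit board, 42 x 70 mm, 35 mm high, loose in the tray's nest nearest the wheel; at the start under the camera. Origin at the centre of its underside.
- board_2: The same kind of board in the middle nest; it must come under the camera.
- board_3: The same kind of board in the nest farthest from the wheel.
- tweezers: Steel tweezers, 120 mm long, lying in front of the rail. Bystander.
- tip_cleaner: Round tip cleaner pot with brass wool, 67 mm diameter, 35 mm high, right of the bolt on the robot's side. Bystander.
- reel: Solder reel, 87 x 81 mm, 52 mm high, behind the wheel. Bystander.
- tape_roll: Blue tape roll, 67 mm diameter, 19 mm high, to the right. Bystander.
- side_cutter: Blue side cutter, 130 mm long, far right. Bystander.
- lamp_head (a point): Top of the head of the work light, a fixed black lamp clamped to the bench's front edge at the left (head 36 mm square, post 25 mm thick, upright). It stands near the arm's starting place, on the straight way to the slide: pass above it (z over 0.34 for the fingertips) or round it.
- shelf_clamp_foot (a point): Lowest point (screw end) of the black clamp fixed to the front edge of the shelf above the bench: 52 mm wide, its body reaches 42 mm nearer to the robot than this point from z = 0.49 up, over the far side of the wheel. Keep wrist and forearm clear of it; leaning the tool so that the wrist is nearer to the robot (about 10 degrees) helps.

How it is judged:
By the outcome, as a careful person would: the job done as asked, in the order asked, and still so for the second after the job is handed in, with the robot touching nothing.
It also fails if it takes over 67 s, if anything falls off the work surface, if the arm or the gripper's body presses on something with over 40 N, if the wrist force passes 120 N, or if a joint passes its speed limit or range.

## Working session

There is one attempt and no reset: what is moved stays moved. The work goes in short steps, Python scripts to look and compute and a tool call to move; the robot and the scene stay as the last step left them, time stands still between calls to the robot, and variables do not carry over. Pictures are saved under pics/ and viewed, at most 13 in all, crops included, and the job is handed in when it is done.

Besides the shell and the picture viewer there is one more tool, called after "Call:" by a JSON object that holds its "op" and its "data". send_rows: Moves the arm, as the interface text tells. Its arguments: {"type":"object","properties":{"translation":{"type":"array"},"turn":{"type":"array"},"jaw":{"type":"number"},"force":{"type":"number"}},"required":["translation","turn"]}

```bash
mkdir -p pics; cat > h.py <<'E'
from bench import *
import numpy as np, cv2
from scipy.spatial.transform import Rotation as R
def shot(n):
    s=snapshot(n); np.savez(f'{n}.npz',**s); return s
def cloud(s):
    z=s['z_map'];v,u=np.mgrid[:z.shape[0],:z.shape[1]]
    K=s['intrinsics'];p=np.stack([(u-K[0,2])/K[0,0]*z,(v-K[1,2])/K[1,1]*z,z],-1)
    T=s['extrinsics'];return p@T[:3,:3].T+T[:3,3]
def ray(s,u,v,h):
    K=s['intrinsics'];T=s['extrinsics'];d=T[:3,:3]@np.array([(u-K[0,2])/K[0,0],(v-K[1,2])/K[1,1],1]);o=T[:3,3]
    return o+d*(h-o[2])/d[2]
E
python3 - <<'E'
from h import *
for n in('scene','top'):
    s=shot(n);cv2.imwrite(f'pics/{n}0.png',cv2.resize(s['frame'][:,:,::-1],(800,600)));print(n,s['extrinsics'].round(3).tolist(),s['intrinsics'].round(1).tolist())
st=sense();print(st['eef_pos'],st['tcp_rot'],st['grip_width'])
E
```

```text
scene [[0.765, -0.482, 0.427, -0.207], [-0.643, -0.558, 0.524, -0.838], [-0.015, -0.676, -0.737, 1.466], [0.0, 0.0, 0.0, 1.0]] [[430.7, 0.0, 255.0], [0.0, 430.7, 194.4], [0.0, 0.0, 1.0]]
top [[-0.353, -0.796, 0.492, -0.324], [-0.936, 0.306, -0.176, 0.29], [-0.01, -0.522, -0.853, 1.684], [0.0, 0.0, 0.0, 1.0]] [[392.9, 0.0, 255.3], [0.0, 392.9, 189.4], [0.0, 0.0, 1.0]]
[0.18666199 0.49029209 0.2305952 ] [ 1.80898211e-01  9.83501548e-01 -7.24108905e-04 -1.30465215e-04] 0.08555233237087563
```

View pics/scene0.png

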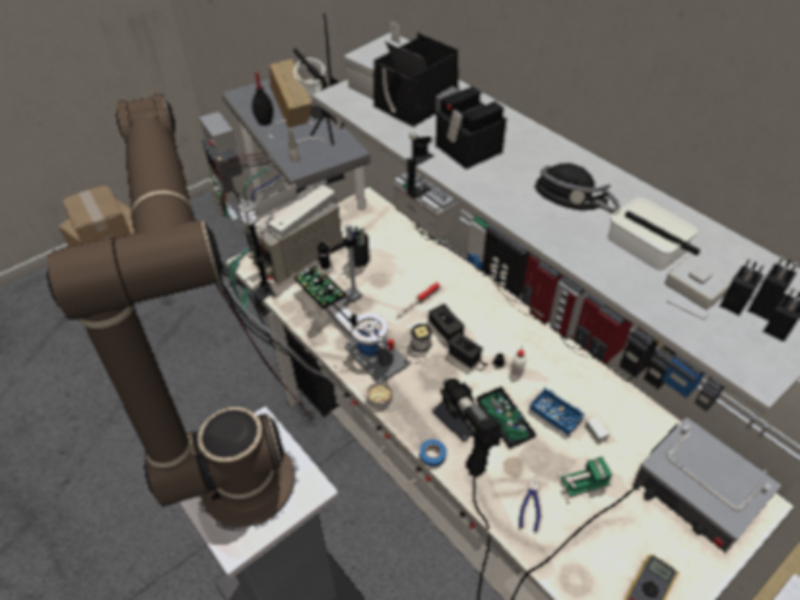

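View pics/top0.png

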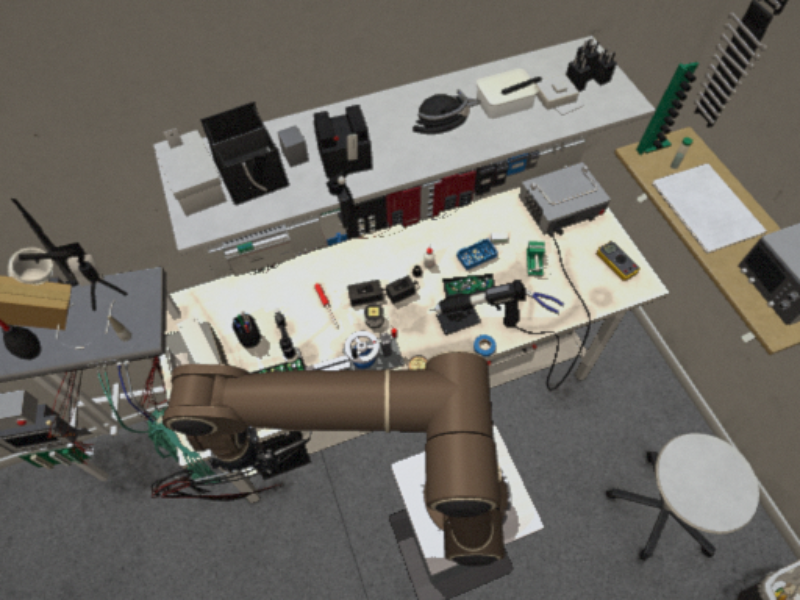

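The scene view shows the wheel at about (370,330) and the red knob at (390,345). The top view shows them at (362,348) and (394,332), with the rail running left. I'll crop in for measurement.

```bash
python3 - <<'E'
from h import *
out=[]
for n,(u0,v0) in dict(scene=(185,140),top=(160,175)).items():
    s=dict(np.load(n+'.npz'));f=s['frame'];c=f[v0:v0+110,u0:u0+130]
    out.append(cv2.resize(c[:,:,::-1],None,fx=3.07,fy=3.07,interpolation=cv2.INTER_CUBIC))
    P=cloud(s);h=cv2.cvtColor(f,cv2.COLOR_RGB2HSV);w=np.zeros(f.shape[:2],bool);w[v0:v0+110,u0:u0+130]=1
    red=w&((h[...,0]<8)|(h[...,0]>172))&(h[...,1]>130)&(h[...,2]>70)
    k,l,st,ce=cv2.connectedComponentsWithStats(red.astype(np.uint8))
    for i in range(1,k):
        if st[i,4]>4: print(n,'red',st[i].tolist(),ce[i].round(1),np.median(P[l==i],0).round(3), ray(s,*ce[i],.117).round(4))
    z=P[...,2]
    rim=w&(z>.088)&(z<.103)&(h[...,1]<60)&(h[...,2]>120)
    k,l,st,ce=cv2.connectedComponentsWithStats(rim.astype(np.uint8))
    for i in range(1,k):
        if st[i,4]>25: print(n,'rim',st[i].tolist(),ce[i].round(1),P[l==i].mean(0).round(3),P[l==i].min(0).round(3),P[l==i].max(0).round(3))
    hd=w&(z>.125)&(z<.146)&(h[...,2]<80)
    k,l,st,ce=cv2.connectedComponentsWithStats(hd.astype(np.uint8))
    for i in range(1,k):
        if st[i,4]>4: print(n,'dark',st[i].tolist(),ce[i].round(1),P[l==i].mean(0).round(3))
cv2.imwrite('pics/crop.png',np.hstack(out))
E
```

```text
scene red [268, 182, 12, 10, 43] [273.8 186.6] [0.73  0.172 0.019] [0.6649 0.104  0.117 ]
scene red [248, 218, 4, 6, 17] [249.9 220.1] [0.464 0.022 0.126] [0.4679 0.0277 0.117 ]
scene rim [225, 201, 24, 20, 246] [237.2 210. ] [0.473 0.118 0.096] [0.423 0.054 0.088] [0.523 0.177 0.103]
scene dark [198, 140, 17, 11, 51] [205.3 144. ] [0.595 0.51  0.134]
scene dark [185, 148, 12, 10, 48] [190.6 152.3] [0.508 0.505 0.136]
scene dark [299, 164, 4, 4, 8] [300.1 165.8] [0.824 0.107 0.139]
scene dark [225, 167, 2, 3, 5] [225.6 168.2] [0.567 0.316 0.135]
scene dark [305, 169, 7, 7, 11] [307.5 171.8] [0.822 0.059 0.139]
scene dark [225, 202, 3, 4, 10] [226.  203.2] [0.442 0.151 0.133]
scene dark [292, 247, 3, 3, 7] [293.1 248.1] [ 0.5   -0.19   0.127]
top red [202, 182, 8, 13, 47] [205.2 188. ] [0.734 0.178 0.018] [0.6702 0.184  0.117 ]
top red [251, 210, 3, 6, 14] [251.9 212.2] [0.466 0.026 0.128] [0.4711 0.0245 0.117 ]
top rim [221, 212, 23, 20, 210] [231.6 221.1] [0.473 0.122 0.095] [0.424 0.067 0.088] [0.522 0.173 0.103]
top dark [225, 223, 3, 5, 13] [226.1 224.7] [0.444 0.155 0.135]
```

View pics/crop.png

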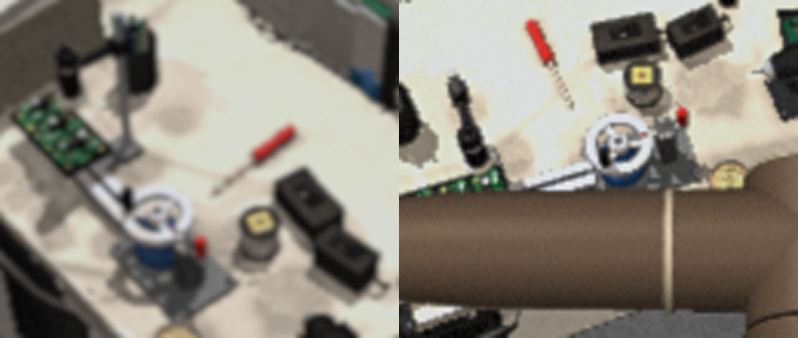

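```bash
cat >> h.py <<'E'
def pose(lean=10):
    a=np.radians(lean);z=np.array([np.sin(a),0,-np.cos(a)]);y=np.array([0,1.,0]);return R.from_matrix(np.stack([np.cross(y,z),y,z],1))
E
python3 - <<'E'
from h import *
from scipy.optimize import least_squares
for n in('scene','top'):
    s=dict(np.load(n+'.npz'));P=cloud(s);h=cv2.cvtColor(s['frame'],cv2.COLOR_RGB2HSV);z=P[...,2]
    m=(abs(P[...,0]-.473)<.07)&(abs(P[...,1]-.122)<.07)&(z>.092)&(z<.1)&(h[...,1]<70)&(h[...,2]>110)
    v,u=np.nonzero(m);q=np.array([ray(s,a,b,.096)[:2] for a,b in zip(u,v)])
    hull=cv2.convexHull(q.astype(np.float32))[:,0]
    f=least_squares(lambda p:np.hypot(*(hull-p[:2]).T)-p[2],[.473,.122,.05],loss='soft_l1',f_scale=.002).x
    print(n,'wheel',f.round(4),len(hull), 'handletop',{'scene':ray(s,225.7,202.5,.141),'top':ray(s,226.1,223.7,.141)}[n].round(4))
    m=(abs(P[...,0]-.47)<.12)&(abs(P[...,1]-.32)<.08)&(z>.16)&(z<.262)
    for lo,hi in((.16,.2),(.2,.25)):
        mm=m&(z>lo)&(z<hi);
        if mm.sum(): print('cam',lo,mm.sum(),P[mm].mean(0).round(3),P[mm].min(0).round(3),P[mm].max(0).round(3))
    m=(abs(P[...,1]-.25)<.1)&(abs(P[...,0]-.47)<.06)&(z>.025)&(z<.046)&(h[...,1]<60)&(h[...,2]>140)
    for y in(.18,.2,.22):
        mm=m&(abs(P[...,1]-y)<.008); print('rail',y,P[mm][:,0].mean() if mm.any() else None)
    # lamp / clamp
    m=(P[...,0]>.1)&(P[...,0]<.6)&(P[...,1]>.2)&(P[...,1]<.6)&(z>.24)&(z<.34)
    print('tall',m.sum(), P[m].mean(0).round(3) if m.any() else '')
    m=(P[...,0]>.4)&(P[...,0]<.75)&(abs(P[...,1]-.12)<.15)&(z>.42)&(z<.7)
    print('clamp',m.sum(),P[m].min(0).round(3) if m.any() else '')
st=sense();r=R.from_quat(st['tcp_rot'])
print('turn',(r.inv()*pose(10)).as_rotvec().round(3))
E
```

```text
scene wheel [0.4727 0.1191 0.0504] 16 handletop [0.4399 0.1489 0.141 ]
cam 0.16 88 [0.494 0.315 0.178] [0.459 0.299 0.16 ] [0.575 0.336 0.2  ]
cam 0.2 187 [0.516 0.316 0.226] [0.462 0.302 0.201] [0.587 0.339 0.249]
rail 0.18 None
rail 0.2 0.4711635265867753
rail 0.22 0.4639856566204871
tall 241 [0.413 0.445 0.288]
clamp 3980 [ 0.58  -0.03   0.453]
top wheel [0.4716 0.1192 0.0523] 18 handletop [0.446  0.1536 0.141 ]
cam 0.16 53 [0.472 0.322 0.176] [0.457 0.303 0.162] [0.562 0.344 0.199]
cam 0.2 137 [0.511 0.322 0.228] [0.461 0.307 0.2  ] [0.577 0.34  0.25 ]
rail 0.18 0.4738642157775277
rail 0.2 0.47648093530041313
rail 0.22 0.4778509162625047
tall 235 [0.272 0.43  0.291]
clamp 3771 [ 0.581 -0.03   0.456]
turn [-0.033 -0.173 -0.363]
```

Call:
{"op": "send_rows", "data": {"translation": [[0,0,-0.035],[0,0,-0.035],[0,0,-0.035],[0,0,-0.035],[0,0,0],[0,0,0],[0,0,0],[0,0,0],[0,0,0]], "turn": [[0,0,0],[0,0,0],[0,0,0],[0,0,0],[-0.008,-0.043,-0.091],[-0.008,-0.043,-0.091],[-0.008,-0.043,-0.091],[-0.008,-0.043,-0.091],[0,0,0]], "jaw": 1, "force": 20}}

```text
time: 1.23
eef_pos: [0.1862, 0.4904, 0.3711]
tcp_rot: [-0.001, 0.996, 0.0, 0.087]
wrist_force: [-0.3, -0.1, 0.3]
grip_width: 0.0
gripper_force: 0.0
```

Call:
{"op": "send_rows", "data": {"translation": [[-0.0253,-0.0386,0.0045],[-0.0253,-0.0386,0.0045],[-0.0253,-0.0386,0.0045],[-0.0253,-0.0386,0.0045],[-0.0253,-0.0386,0.0045],[-0.0253,-0.0386,0.0045],[-0.0253,-0.0386,0.0045],[-0.0253,-0.0386,0.0045],[-0.0253,-0.0386,0.0045],[-0.0253,-0.0386,0.0045],[-0.0253,-0.0386,0.0045],[0,0,0]], "turn": [[0,0,0],[0,0,0],[0,0,0],[0,0,0],[0,0,0],[0,0,0],[0,0,0],[0,0,0],[0,0,0],[0,0,0],[0,0,0],[0,0,0]]}}

```text
time: 2.72
eef_pos: [0.4711, 0.0638, 0.3698]
tcp_rot: [0.003, 0.996, 0.0, 0.086]
wrist_force: [-0.2, -0.7, -0.6]
grip_width: 0.0001
gripper_force: 0.0
```

Call:
{"op": "send_rows", "data": {"translation": [[0.0064,0,0.0361],[0.0064,0,0.0361],[0.0064,0,0.0361],[0.0064,0,0.0361],[0.0064,0,0.0361],[0.0064,0,0.0361],[0,0,0]], "turn": [[0,0,0],[0,0,0],[0,0,0],[0,0,0],[0,0,0],[0,0,0],[0,0,0]]}}

```text
time: 3.6
eef_pos: [0.4672, 0.0666, 0.148]
tcp_rot: [-0.001, 0.996, 0.0, 0.084]
wrist_force: [0.2, -0.5, 0.1]
grip_width: 0.0004
gripper_force: 0.0
```

```bash
cat > look.py <<'E'
from h import *
import sys
out=[]
for n,(u0,v0) in dict(scene=(205,180),top=(200,190)).items():
    s=shot(n);f=s['frame'];c=f[v0:v0+60,u0:u0+66]
    out.append(cv2.resize(c[:,:,::-1],None,fx=6,fy=6,interpolation=cv2.INTER_CUBIC))
    P=cloud(s);h=cv2.cvtColor(f,cv2.COLOR_RGB2HSV).astype(int)
    w=(abs(P[...,0]-.47)<.06)&(P[...,1]>-.02)&(P[...,1]<.06)&(P[...,2]>.09)
    red=w&((h[...,0]<8)|(h[...,0]>172))&(h[...,1]>130)&(h[...,2]>70)
    if red.any():
        v,u=np.nonzero(red);print(n,'knob',red.sum(),P[red].mean(0).round(4),ray(s,u.mean(),v.mean(),.117).round(4))
    z=P[...,2];hd=(np.hypot(P[...,0]-.472,P[...,1]-.1205)<.056)&(z>.11)&(z<.147)&(h[...,2]<70)
    if hd.any(): 
        v,u=np.nonzero(hd);print(n,'handle',hd.sum(),P[hd].mean(0).round(4),ray(s,u.mean(),v.mean(),P[hd][:,2].mean()).round(4))
cv2.imwrite(f'pics/{sys.argv[1]}.png',np.hstack(out))
E
python3 look.py a
```

```text
scene knob 17 [0.4647 0.024  0.1248] [0.4686 0.029  0.117 ]
scene handle 15 [0.4404 0.1486 0.1274] [0.4404 0.1486 0.1274]
top knob 14 [0.4657 0.0263 0.1277] [0.4711 0.0245 0.117 ]
top handle 17 [0.4419 0.1544 0.1301] [0.4419 0.1544 0.1301]
```

View pics/a.png

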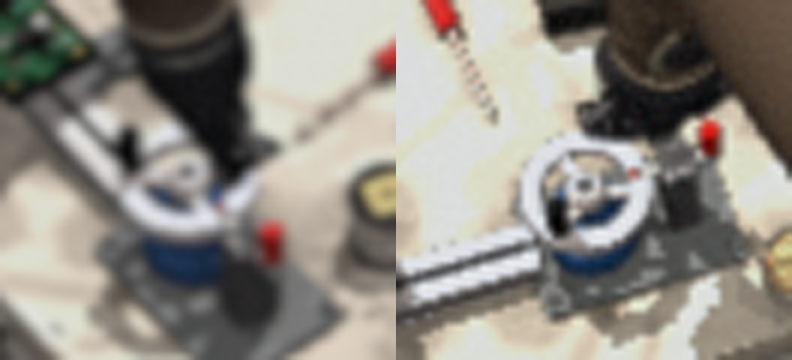

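The crops show the closed fingers over the rim beside the notch. The knob is clear of them, at scene crop (270,242) and top crop (709,138).

Call:
{"op": "send_rows", "data": {"translation": [[0.001,0,0.0135],[0.001,0,0.0135],[0.001,0,0.0135],[0,-0.005,0],[0,-0.005,0],[0,-0.003,0],[0,0,0]], "turn": [[0,0,0],[0,0,0],[0,0,0],[0,0,0],[0,0,0],[0,0,0],[0,0,0]]}}

```text
time: 4.58
eef_pos: [0.474, 0.0531, 0.1107]
tcp_rot: [-0.0, 0.996, 0.0, 0.087]
wrist_force: [0.6, 0.9, 0.0]
grip_width: 0.0001
gripper_force: 0.0
```

Call:
{"op": "send_rows", "data": {"translation": [[0,-0.003,0],[0,-0.003,0],[0,-0.002,0],[0,0,0]], "turn": [[0,0,0],[0,0,0],[0,0,0],[0,0,0]]}}

```text
time: 5.08
eef_pos: [0.4738, 0.0454, 0.1104]
tcp_rot: [-0.001, 0.996, 0.0, 0.087]
wrist_force: [-1.0, 2.3, 2.6]
grip_width: 0.0001
gripper_force: 1.3
```

Call:
{"op": "send_rows", "data": {"translation": [[0,-0.003,0],[0,-0.003,0],[0,-0.003,0],[0,-0.003,0],[0,0,0]], "turn": [[0,0,0],[0,0,0],[0,0,0],[0,0,0],[0,0,0]]}}

```text
time: 5.7
eef_pos: [0.4736, 0.0342, 0.1102]
tcp_rot: [-0.001, 0.996, 0.002, 0.087]
wrist_force: [-2.6, 7.2, 2.2]
grip_width: 0.0
gripper_force: 3.9
```

Call:
{"op": "send_rows", "data": {"translation": [[0,-0.002,0],[0,-0.001,0],[0,0,0]], "turn": [[0,0,0],[0,0,0],[0,0,0]]}}

```text
time: 6.08
eef_pos: [0.4736, 0.0338, 0.1104]
tcp_rot: [-0.002, 0.996, 0.005, 0.087]
wrist_force: [-2.2, 17.7, 2.6]
grip_width: -0.0
gripper_force: 9.0
```

```bash
python3 look.py b
```

```text
scene knob 21 [0.4612 0.0059 0.1306] [0.4681 0.0146 0.117 ]
scene handle 14 [0.4413 0.1498 0.1266] [0.4414 0.1498 0.1266]
top knob 8 [0.4612 0.0118 0.1243] [0.4649 0.0105 0.117 ]
top handle 17 [0.4422 0.1543 0.1294] [0.4422 0.1543 0.1294]
```

The bolt is out: the knob moved about 16 mm and the force rose at the stop. Next I'll work out the path round behind the handle.

Call:
{"op": "send_rows", "data": {"translation": [[0,0.008,0],[0.0123,0.0132,-0.0021],[0.0123,0.0132,-0.0021],[0.0123,0.0132,-0.0021],[0.0123,0.0132,-0.0021],[0,0.015,0],[0,0.018,0],[0,0,0]], "turn": [[0,0,0],[0,0,0],[0,0,0],[0,0,0],[0,0,0],[0,0,0],[0,0,0],[0,0,0]]}}

```text
time: 7.18
eef_pos: [0.4229, 0.125, 0.11]
tcp_rot: [-0.002, 0.996, 0.0, 0.087]
wrist_force: [0.1, -0.1, -0.3]
grip_width: 0.0001
gripper_force: 0.0
```

```bash
cat > path.py <<'E'
from h import *
import sys
C=np.array([.474,.1248]);a,r=.0143,.0095
def tcp(th):
    th=np.radians(th);t=np.array([np.sin(th),-np.cos(th)]);u=abs(t)
    # distance along u where the rounded square (half a, radius r) is left
    ds=np.linspace(.01,.04,3001);q=np.outer(ds,u);sd=np.linalg.norm(np.maximum(q-a,0),axis=1)+np.minimum((q-a).max(1),0)
    d=ds[np.searchsorted(sd,r)]
    return C+.04*np.array([np.cos(th),np.sin(th)])-t*d+[.003,0]
def rows(phis):
    """phis: wheel angles in degrees, first the place to start from"""
    st=sense();p=st['eef_pos'][:2];prev=p
    for k in phis:
        q=tcp(135-k);w=q-prev;prev=q
        print(k,q.round(4),[round(-.985*w[0],4),round(w[1],4),round(.174*w[0],4)])
E
python3 - <<'E'
from path import *
print(sense()['eef_pos'],sense()['wrist_force']);rows(range(0,361,10))
E
```

```text
[0.42291717 0.12503629 0.10996139] [ 0.07147561 -0.12055165 -0.31359255]
0 [0.4277 0.1321] [np.float64(-0.0047), np.float64(0.007), np.float64(0.0008)]
10 [0.4305 0.1411] [np.float64(-0.0028), np.float64(0.009), np.float64(0.0005)]
20 [0.4363 0.15  ] [np.float64(-0.0057), np.float64(0.0089), np.float64(0.001)]
30 [0.4428 0.1571] [np.float64(-0.0065), np.float64(0.0071), np.float64(0.0011)]
40 [0.4497 0.1626] [np.float64(-0.0068), np.float64(0.0055), np.float64(0.0012)]
50 [0.4567 0.1667] [np.float64(-0.0069), np.float64(0.0042), np.float64(0.0012)]
60 [0.4636 0.1698] [np.float64(-0.0068), np.float64(0.0031), np.float64(0.0012)]
70 [0.4701 0.1722] [np.float64(-0.0064), np.float64(0.0023), np.float64(0.0011)]
80 [0.4764 0.1741] [np.float64(-0.0062), np.float64(0.0019), np.float64(0.0011)]
90 [0.4843 0.1741] [np.float64(-0.0078), np.float64(0.0001), np.float64(0.0014)]
100 [0.4933 0.1713] [np.float64(-0.0089), np.float64(-0.0028), np.float64(0.0016)]
110 [0.5022 0.1655] [np.float64(-0.0087), np.float64(-0.0058), np.float64(0.0015)]
120 [0.5093 0.159 ] [np.float64(-0.007), np.float64(-0.
[... 1288 characters left out ...]
at64(0.0089), np.float64(0.0028), np.float64(-0.0016)]
290 [0.4518 0.0841] [np.float64(0.0087), np.float64(0.0058), np.float64(-0.0015)]
300 [0.4447 0.0906] [np.float64(0.007), np.float64(0.0066), np.float64(-0.0012)]
310 [0.4392 0.0975] [np.float64(0.0054), np.float64(0.0069), np.float64(-0.001)]
320 [0.4351 0.1045] [np.float64(0.0041), np.float64(0.007), np.float64(-0.0007)]
330 [0.432  0.1114] [np.float64(0.003), np.float64(0.0069), np.float64(-0.0005)]
340 [0.4296 0.1179] [np.float64(0.0023), np.float64(0.0065), np.float64(-0.0004)]
350 [0.4277 0.1242] [np.float64(0.0019), np.float64(0.0063), np.float64(-0.0003)]
360 [0.4277 0.1321] [np.float64(0.0), np.float64(0.0079), np.float64(-0.0)]
```

Call:
{"op": "send_rows", "data": {"translation": [[-0.0047,0.007,0.0008],[-0.0028,0.009,0.0005],[-0.0057,0.0089,0.001],[-0.0065,0.0071,0.0011],[0,0,0]], "turn": [[0,0,0],[0,0,0],[0,0,0],[0,0,0],[0,0,0]]}}

```text
time: 7.8
eef_pos: [0.4443, 0.1569, 0.1099]
tcp_rot: [-0.001, 0.996, 0.0, 0.087]
wrist_force: [-0.3, 0.8, 0.6]
grip_width: 0.0001
gripper_force: 0.0
```

```bash
python3 look.py c
```

```text
scene knob 14 [0.4634 0.0078 0.1254] [0.4676 0.0131 0.117 ]
scene handle 6 [0.4328 0.1451 0.134 ] [0.4328 0.1451 0.134 ]
top handle 3 [0.4297 0.1508 0.1339] [0.4297 0.1508 0.1339]
```

View pics/c.png

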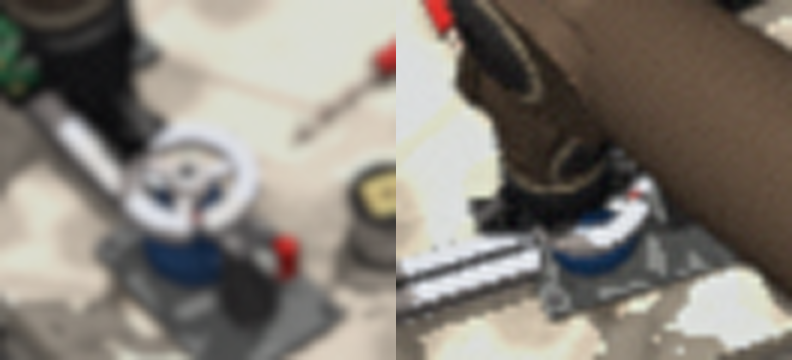

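The wheel is following: the notch's red spot moved from scene crop (213,200) to (197,215), about 25–30° clockwise. The knob stays out at (287,258).

Call:
{"op": "send_rows", "data": {"translation": [[-0.0062,0.0057,0.0011],[-0.0069,0.0042,0.0012],[-0.0068,0.0031,0.0012],[-0.0064,0.0023,0.0011],[-0.0062,0.0019,0.0011],[-0.0078,0.0001,0.0014],[-0.0089,-0.0028,0.0016],[-0.0087,-0.0058,0.0015],[-0.007,-0.0066,0.0012],[0,0,0]], "turn": [[0,0,0],[0,0,0],[0,0,0],[0,0,0],[0,0,0],[0,0,0],[0,0,0],[0,0,0],[0,0,0],[0,0,0]]}}

```text
time: 9.15
eef_pos: [0.5107, 0.1574, 0.1103]
tcp_rot: [0.0, 0.996, -0.0, 0.088]
wrist_force: [-0.1, 0.5, 0.0]
grip_width: 0.0002
gripper_force: 0.1
```

Call:
{"op": "send_rows", "data": {"translation": [[-0.0054,-0.0069,0.001],[-0.0041,-0.007,0.0007],[-0.003,-0.0069,0.0005],[-0.0023,-0.0065,0.0004],[-0.0019,-0.0063,0.0003],[0,-0.0079,0],[0.0028,-0.009,-0.0005],[0.0057,-0.0089,-0.001],[0,0,0]], "turn": [[0,0,0],[0,0,0],[0,0,0],[0,0,0],[0,0,0],[0,0,0],[0,0,0],[0,0,0],[0,0,0]]}}

```text
time: 10.28
eef_pos: [0.5172, 0.0979, 0.1101]
tcp_rot: [0.0, 0.996, -0.0, 0.087]
wrist_force: [0.3, -0.7, 0.3]
grip_width: 0.0001
gripper_force: 0.2
```

```bash
sed -i 's/(z>.11)&(z<.147)&(h\[...,2\]<70)/(z>.11)\&(z<.147)\&(h[...,2]<70)/' look.py; python3 look.py d
```

```text
scene knob 19 [0.4639 0.0101 0.1224] [0.4666 0.0134 0.117 ]
scene handle 23 [0.4915 0.0854 0.1288] [0.4915 0.0854 0.1288]
top knob 3 [0.4629 0.0141 0.1138] [0.4613 0.0146 0.117 ]
top handle 27 [0.4928 0.0912 0.13  ] [0.4929 0.0912 0.13  ]
```

View pics/d.png

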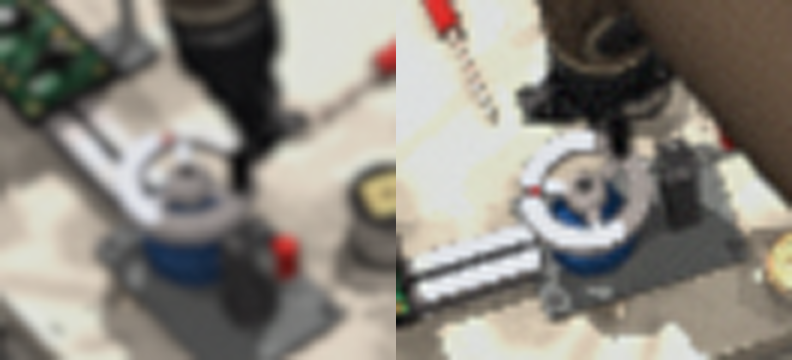

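The notch now faces the rail (top crop 537,190) and the handle sits by the bolt side at about (617,135), roughly 195° round. Continuing.

Call:
{"op": "send_rows", "data": {"translation": [[0.0059,-0.0054,-0.001],[0.0068,-0.0055,-0.0012],[0.0069,-0.0042,-0.0012],[0.0068,-0.0031,-0.0012],[0.0064,-0.0023,-0.0011],[0.0062,-0.0019,-0.0011],[0.0078,-0.0001,-0.0014],[0.0089,0.0028,-0.0016],[0.0087,0.0058,-0.0015],[0.007,0.0066,-0.0012],[0,0,0]], "turn": [[0,0,0],[0,0,0],[0,0,0],[0,0,0],[0,0,0],[0,0,0],[0,0,0],[0,0,0],[0,0,0],[0,0,0],[0,0,0]]}}

```text
time: 11.75
eef_pos: [0.4445, 0.0925, 0.1099]
tcp_rot: [-0.001, 0.996, 0.001, 0.086]
wrist_force: [0.0, -0.4, 0.2]
grip_width: -0.0
gripper_force: 0.1
```

Call:
{"op": "send_rows", "data": {"translation": [[0.0054,0.0069,-0.001],[0.0041,0.007,-0.0007],[0.003,0.0069,-0.0005],[0.0023,0.0065,-0.0004],[0,0,0]], "turn": [[0,0,0],[0,0,0],[0,0,0],[0,0,0],[0,0,0]]}}

```text
time: 12.38
eef_pos: [0.4301, 0.1197, 0.1099]
tcp_rot: [-0.001, 0.996, 0.001, 0.087]
wrist_force: [-1.1, -0.3, 0.6]
grip_width: -0.0001
gripper_force: 0.3
```

```bash
python3 look.py e; cat > notch.py <<'E'
from h import *
for n in('scene','top'):
    s=dict(np.load(n+'.npz'));P=cloud(s);f=s['frame'].astype(float)
    w=(np.hypot(P[...,0]-.474,P[...,1]-.1248)<.058)&(P[...,2]>.075)&(P[...,2]<.11)
    e=np.where(w,f[...,0]-(f[...,1]+f[...,2])/2,0);e[e<25]=0
    if e.sum()>0:
        v,u=np.indices(e.shape);U,V=(u*e).sum()/e.sum(),(v*e).sum()/e.sum();q=ray(s,U,V,.093)
        print(n,'notch px',round(U,1),round(V,1),(e>0).sum(),q.round(4),'phi',np.degrees(np.arctan2(-(q[0]-.474),-(q[1]-.1248))).round(1))
E
python3 notch.py
```

```text
scene knob 15 [0.4635 0.0076 0.1261] [0.468  0.0133 0.117 ]
scene handle 3 [0.419  0.1148 0.1231] [0.419  0.1148 0.1231]
top handle 2 [0.4221 0.1311 0.1224] [0.4221 0.131  0.1224]
scene notch px 244.0 212.0 1 [0.489  0.0927 0.093 ] phi -25.1
```

View pics/e.png

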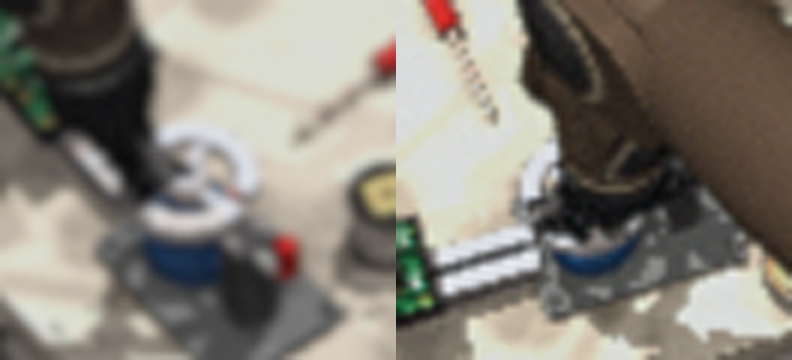

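The notch is still short of the bolt, at scene crop (232,192) against (213,200) at the start, consistent with about 335–340°. I'll nudge it a little, then back off to see it clearly.

Call:
{"op": "send_rows", "data": {"translation": [[0.0024,0.0045,-0.0004],[0,0,0],[0,-0.02,0],[-0.01,-0.02,0.0018],[-0.02,-0.02,0.0035],[0,0,0]], "turn": [[0,0,0],[0,0,0],[0,0,0],[0,0,0],[0,0,0],[0,0,0]]}}

```text
time: 13.22
eef_pos: [0.4597, 0.0627, 0.1102]
tcp_rot: [0.001, 0.996, 0.0, 0.087]
wrist_force: [0.0, 0.2, 0.3]
grip_width: 0.0003
gripper_force: 0.0
```

```bash
python3 look.py f;python3 notch.py; python3 - <<'E'
from h import *
im=cv2.imread('pics/f.png');a=cv2.imread('pics/a.png')
cv2.imwrite('pics/g.png',cv2.resize(np.vstack([im[:280],a[:280]]),None,fx=1,fy=1))
for n,p in dict(scene=[(240.5,213.3)],top=[(200+(633-396)/6,190+173/6)]).items():
    s=dict(np.load(n+'.npz'))
    for q in p: print(n,'start notch',ray(s,*q,.093).round(4))
E
```

```text
scene knob 15 [0.4633 0.0073 0.1265] [0.468  0.0133 0.117 ]
scene handle 14 [0.4314 0.1362 0.1281] [0.4314 0.1362 0.1281]
top knob 1 [0.4639 0.0122 0.1042] [0.4575 0.0144 0.117 ]
top handle 20 [0.4344 0.1348 0.1306] [0.4344 0.1349 0.1306]
scene start notch [0.4735 0.0967 0.093 ]
top start notch [0.4715 0.0847 0.093 ]
```

View pics/g.png

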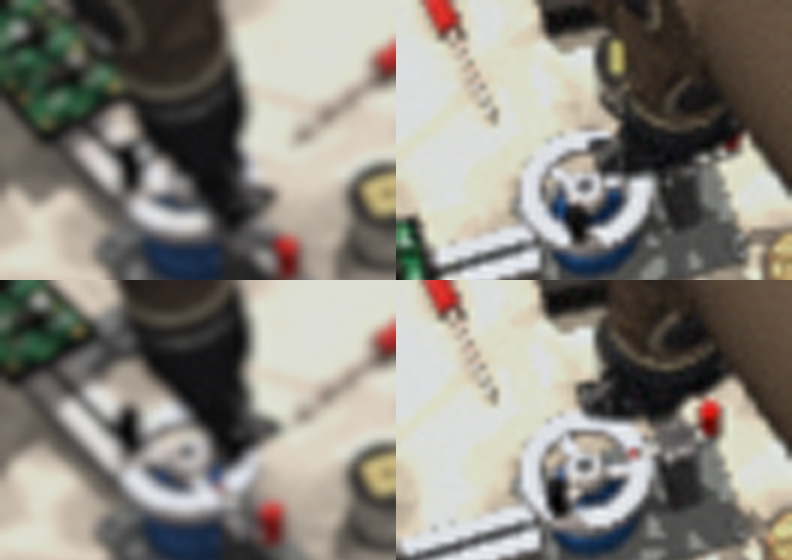

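The handle is still visibly short of its start position: top crop (577,224) now, against (558,215) at the start. I'll compare the handle's position in the two pictures numerically.

```bash
cat > cmp.py <<'E'
from h import *
import sys
W=dict(scene=((205,180),(108,122,160,200),0),top=((200,190),(530,190,605,250),396))
def cen(n,pic):
    (u0,v0),(x0,y0,x1,y1),off=W[n];im=cv2.imread(f'pics/{pic}.png',0).astype(float)[y0:y1,x0:x1]
    k=np.clip(95-im,0,60);k[k<15]=0
    l=cv2.connectedComponentsWithStats((k>0).astype(np.uint8));i=1+np.argmax(l[2][1:,4]);k[l[1]!=i]=0
    v,u=np.indices(k.shape);U=(k*u).sum()/k.sum()+x0-off;V=(k*v).sum()/k.sum()+y0
    s=dict(np.load(n+'.npz'));return ray(s,u0+(U+.5)/6-.5,v0+(V+.5)/6-.5,.122)[:2],(k>0).sum(),(U+off,V)
for n in W:
    r=[cen(n,p) for p in ('a','b',sys.argv[1])]
    for q in r: print(n,q[0].round(4),q[1],np.round(q[2]))
    d=r[2][0]-r[0][0];print('chord',d.round(4),'deg',np.degrees(2*np.arcsin(np.linalg.norm(d)/.08)).round(1))
E
python3 cmp.py f
```

```text
scene [0.4418 0.1526] 773 [127. 151.]
scene [0.4417 0.1524] 792 [127. 152.]
scene [0.4344 0.1414] 721 [129. 166.]
chord [-0.0074 -0.0111] deg 19.2
top [0.4454 0.1534] 695 [558. 217.]
top [0.4451 0.1534] 710 [558. 217.]
top [0.4383 0.1394] 1230 [579. 219.]
chord [-0.0071 -0.0139] deg 22.6
```

Call:
{"op": "send_rows", "data": {"translation": [[0.0117,0.0137,-0.002],[0.0117,0.0137,-0.0021],[0,0.015,0],[0,0.013,0],[0,0.007,0],[0,0.0065,0],[0,0,0],[0,0,0]], "turn": [[0,0,0],[0,0,0],[0,0,0],[0,0,0],[0,0,0],[0,0,0],[0,0,0],[0,0,0]]}}

```text
time: 14.32
eef_pos: [0.4348, 0.1324, 0.1099]
tcp_rot: [-0.001, 0.996, 0.0, 0.087]
wrist_force: [0.5, -0.5, -0.4]
grip_width: -0.0
gripper_force: 0.0
```

Call:
{"op": "send_rows", "data": {"translation": [[0,-0.02,0],[-0.01,-0.025,0.0018],[-0.013,-0.025,0.0023],[0,0,0]], "turn": [[0,0,0],[0,0,0],[0,0,0],[0,0,0]]}}

```text
time: 14.82
eef_pos: [0.4587, 0.0611, 0.1099]
tcp_rot: [0.001, 0.996, 0.0, 0.087]
wrist_force: [0.7, 0.5, 0.1]
grip_width: 0.0002
gripper_force: 0.0
```

```bash
python3 look.py i; python3 cmp.py i
```

```text
scene knob 15 [0.4639 0.008  0.1253] [0.468  0.0133 0.117 ]
scene handle 19 [0.4412 0.1478 0.129 ] [0.4412 0.1478 0.129 ]
top knob 1 [0.4352 0.0176 0.1678] [0.4607 0.0084 0.117 ]
top handle 19 [0.4407 0.1427 0.1293] [0.4407 0.1428 0.1293]
scene [0.4418 0.1526] 773 [127. 151.]
scene [0.4417 0.1524] 792 [127. 152.]
scene [0.4513 0.1539] 1524 [137. 143.]
chord [0.0095 0.0013] deg 13.8
top [0.4454 0.1534] 695 [558. 217.]
top [0.4451 0.1534] 710 [558. 217.]
top [0.4422 0.1512] 762 [562. 219.]
chord [-0.0032 -0.0022] deg 5.5
```

```bash
python3 - <<'E'
import cv2,numpy as np
im=cv2.imread('pics/i.png');a=cv2.imread('pics/a.png')
cv2.imwrite('pics/j.png',np.vstack([im[:280],a[:280]]))
E
```

View pics/j.png

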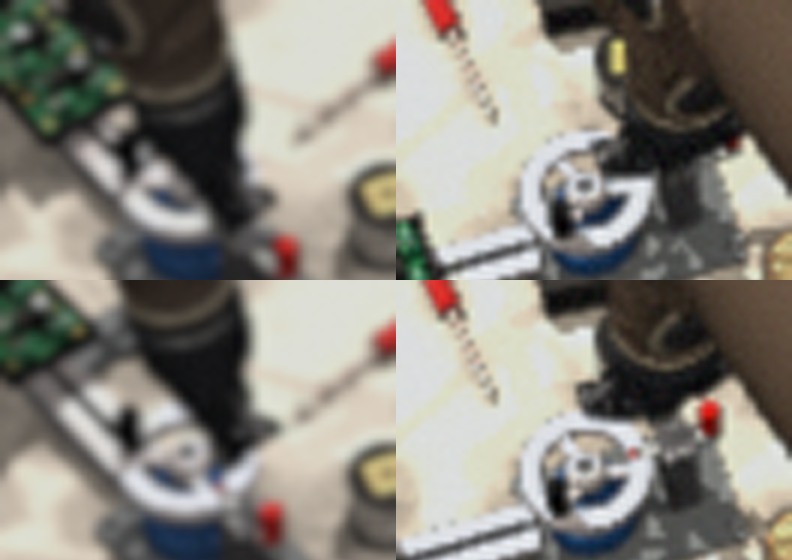

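The handle is now close to its start position: scene (130,147) against (130,145), top (562,219) against (558,217). I'll re-measure with a tighter window.

```bash
sed -i 's/(108,122,160,200)/(108,126,141,190)/' cmp.py; python3 cmp.py f; python3 cmp.py i
```

```text
scene [0.4418 0.1526] 773 [127. 151.]
scene [0.4417 0.1524] 792 [127. 152.]
scene [0.4344 0.1414] 721 [129. 166.]
chord [-0.0074 -0.0111] deg 19.2
top [0.4454 0.1534] 695 [558. 217.]
top [0.4451 0.1534] 710 [558. 217.]
top [0.4383 0.1394] 1230 [579. 219.]
chord [-0.0071 -0.0139] deg 22.6
scene [0.4418 0.1526] 773 [127. 151.]
scene [0.4417 0.1524] 792 [127. 152.]
scene [0.4434 0.1534] 968 [129. 149.]
chord [0.0016 0.0008] deg 2.6
top [0.4454 0.1534] 695 [558. 217.]
top [0.4451 0.1534] 710 [558. 217.]
top [0.4422 0.1512] 762 [562. 219.]
chord [-0.0032 -0.0022] deg 5.5
```

Call:
{"op": "send_rows", "data": {"translation": [[0.0117,0.0137,-0.002],[0.0117,0.0137,-0.0021],[0,0.015,0],[0,0.015,0],[0,0.01,0],[0,0.0039,0],[0,0.0018,0],[0,0,0],[0,0,0]], "turn": [[0,0,0],[0,0,0],[0,0,0],[0,0,0],[0,0,0],[0,0,0],[0,0,0],[0,0,0],[0,0,0]]}}

```text
time: 16.05
eef_pos: [0.4342, 0.1351, 0.1098]
tcp_rot: [-0.0, 0.996, 0.0, 0.087]
wrist_force: [-1.5, -0.8, -0.6]
grip_width: 0.0002
gripper_force: 0.8
```

Call:
{"op": "send_rows", "data": {"translation": [[0,-0.02,0],[-0.012,-0.025,0.0021],[-0.0123,-0.025,0.0022],[-0.0125,0,0.0022],[-0.005,0,-0.0282],[-0.005,0,-0.0282],[0,-0.035,0],[0,-0.035,0],[0,-0.035,0],[0,0,0]], "turn": [[0,0,0],[0,0,0],[0,0,0],[0,0,0],[0,0,0],[0,0,0],[0,0,0],[0,0,0],[0,0,0],[0,0,0]]}}

```text
time: 17.3
eef_pos: [0.4725, -0.0407, 0.1672]
tcp_rot: [0.001, 0.996, 0.0, 0.087]
wrist_force: [-0.6, 1.5, 0.2]
grip_width: 0.0001
gripper_force: 0.0
```

```bash
python3 look.py k; python3 cmp.py k; python3 notch.py
```

```text
scene knob 14 [0.4636 0.0072 0.1262] [0.4683 0.013  0.117 ]
scene handle 14 [0.4397 0.1491 0.1276] [0.4398 0.1491 0.1276]
top knob 14 [0.4645 0.0117 0.1268] [0.4695 0.0099 0.117 ]
top handle 14 [0.4395 0.1523 0.1318] [0.4395 0.1523 0.1318]
scene [0.4418 0.1526] 773 [127. 151.]
scene [0.4417 0.1524] 792 [127. 152.]
scene [0.4405 0.1521] 774 [126. 153.]
chord [-0.0013 -0.0005] deg 2.0
top [0.4454 0.1534] 695 [558. 217.]
top [0.4451 0.1534] 710 [558. 217.]
top [0.4436 0.1522] 702 [560. 218.]
chord [-0.0018 -0.0012] deg 3.1
top notch px 239.0 218.0 1 [0.4763 0.0854 0.093 ] phi -3.4
```

View pics/k.png

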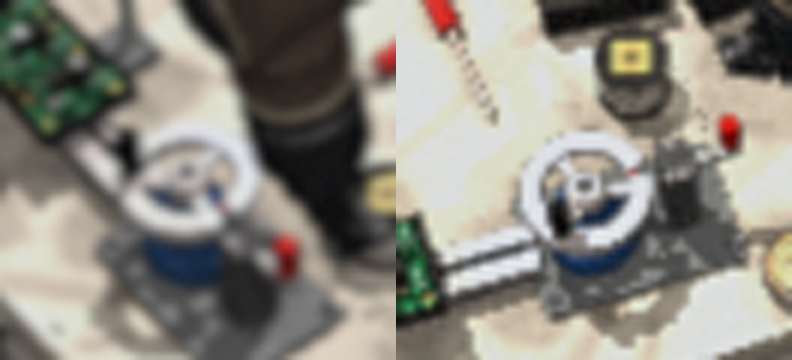

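The handle and notch are 2–3° short of the start position (notch at top crop 632,172 against 633,173), within the bolt's capture range. I'll lower the fingers outside the knob and push the bolt home.

Call:
{"op": "send_rows", "data": {"translation": [[0.0033,0,0.0187],[0.0033,0,0.0187],[0.0033,0,0.0187],[0,0.01,0],[0,0.01,0],[0,0.005,0],[0,0,0]], "turn": [[0,0,0],[0,0,0],[0,0,0],[0,0,0],[0,0,0],[0,0,0],[0,0,0]]}}

```text
time: 18.27
eef_pos: [0.4723, -0.0139, 0.1109]
tcp_rot: [-0.001, 0.996, 0.0, 0.087]
wrist_force: [-0.2, -0.1, 0.2]
grip_width: -0.0003
gripper_force: 0.0
```

Call:
{"op": "send_rows", "data": {"translation": [[0,0.003,0],[0,0.003,0],[0,0.003,0],[0,0.003,0],[0,0,0]], "turn": [[0,0,0],[0,0,0],[0,0,0],[0,0,0],[0,0,0]]}}

```text
time: 18.9
eef_pos: [0.4722, -0.0024, 0.1104]
tcp_rot: [-0.001, 0.996, 0.0, 0.087]
wrist_force: [1.1, -3.3, 0.7]
grip_width: 0.0002
gripper_force: 1.2
```

Call:
{"op": "send_rows", "data": {"translation": [[0,0.002,0],[0,0.002,0],[0,0.001,0],[0,0,0]], "turn": [[0,0,0],[0,0,0],[0,0,0],[0,0,0]]}}

```text
time: 19.4
eef_pos: [0.4722, 0.0021, 0.1104]
tcp_rot: [-0.0, 0.996, -0.0, 0.087]
wrist_force: [2.5, -4.3, 1.4]
grip_width: 0.0002
gripper_force: 2.2
```

Call:
{"op": "send_rows", "data": {"translation": [[0,0.002,0],[0,0.001,0],[0,0,0],[0,0,0]], "turn": [[0,0,0],[0,0,0],[0,0,0],[0,0,0]]}}

```text
time: 19.9
eef_pos: [0.4723, 0.0046, 0.1104]
tcp_rot: [-0.0, 0.996, -0.001, 0.087]
wrist_force: [3.2, -6.6, 1.0]
grip_width: -0.0003
gripper_force: 3.2
```

Call:
{"op": "send_rows", "data": {"translation": [[0,0.0015,0],[0,0.0015,0],[0,0,0],[0,0,0]], "turn": [[0,0,0],[0,0,0],[0,0,0],[0,0,0]]}}

```text
time: 20.4
eef_pos: [0.4723, 0.0051, 0.1105]
tcp_rot: [0.001, 0.996, -0.004, 0.087]
wrist_force: [1.5, -16.8, 1.6]
grip_width: 0.0001
gripper_force: 8.4
```

```bash
python3 look.py l; python3 cmp.py l
```

```text
scene knob 3 [0.4627 0.0249 0.1181] [0.4633 0.0256 0.117 ]
scene handle 14 [0.4406 0.1504 0.1258] [0.4406 0.1504 0.1258]
top knob 7 [0.4612 0.0274 0.1247] [0.4651 0.026  0.117 ]
top handle 15 [0.4406 0.153  0.1299] [0.4406 0.153  0.1299]
scene [0.4418 0.1526] 773 [127. 151.]
scene [0.4417 0.1524] 792 [127. 152.]
scene [0.4414 0.1535] 820 [126. 151.]
chord [-0.0004  0.0009] deg 1.4
top [0.4454 0.1534] 695 [558. 217.]
top [0.4451 0.1534] 710 [558. 217.]
top [0.4448 0.153 ] 701 [558. 217.]
chord [-0.0006 -0.0004] deg 1.0
```

The bolt hit a hard stop at about 16 mm of travel, and the wheel was drawn to within 1° of its start position. I'll press once more, back away and verify.

Call:
{"op": "send_rows", "data": {"translation": [[0,0.001,0],[0,0,0],[0,-0.012,0],[0,-0.02,0],[0,-0.02,0],[-0.006,0,-0.034],[-0.006,0,-0.034],[0,0,0]], "turn": [[0,0,0],[0,0,0],[0,0,0],[0,0,0],[0,0,0],[0,0,0],[0,0,0],[0,0,0]]}}

```text
time: 21.5
eef_pos: [0.4731, -0.0423, 0.1816]
tcp_rot: [-0.001, 0.996, 0.001, 0.089]
wrist_force: [-0.3, -0.2, 0.3]
grip_width: 0.0002
gripper_force: 0.0
```

```bash
python3 look.py m; python3 cmp.py m
```

```text
scene knob 17 [0.4647 0.024  0.1248] [0.4686 0.029  0.117 ]
scene handle 14 [0.4395 0.1487 0.1281] [0.4395 0.1487 0.1281]
top knob 13 [0.4662 0.0265 0.1276] [0.4716 0.0247 0.117 ]
top handle 16 [0.4399 0.1536 0.1322] [0.4399 0.1536 0.1322]
scene [0.4418 0.1526] 773 [127. 151.]
scene [0.4417 0.1524] 792 [127. 152.]
scene [0.4415 0.1534] 803 [126. 151.]
chord [-0.0003  0.0008] deg 1.2
top [0.4454 0.1534] 695 [558. 217.]
top [0.4451 0.1534] 710 [558. 217.]
top [0.4448 0.153 ] 706 [558. 217.]
chord [-0.0006 -0.0003] deg 1.0
```

View pics/m.png

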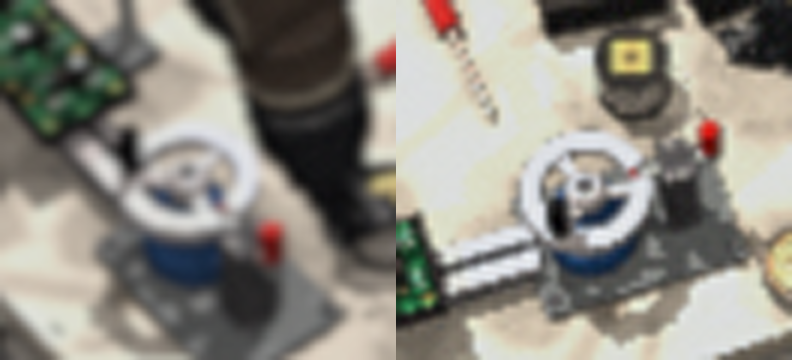

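The knob is back exactly where it started (scene crop 270,242; top crop 709,138). The wheel is at its start angle, the tray has advanced, and the arm is clear. Handing in.

```bash
python3 -c "
from bench import *
print(job_done())"
```

```text
the job is handed in; nothing more can be done
None
```

I pushed the bolt out, turned the wheel one full clockwise turn by its handle and pushed the bolt fully home again. The tray has moved towards the wheel, though I did not check board 2 under the camera directly, and the job is handed in with the arm clear; no verdict came back.

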